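# Turn the salt caddy to the front of the seasoning carousel

## Robot

A 6-joint arm with a two-finger parallel gripper is mounted at the origin on the work surface. World frame = base frame: x ahead of the robot, y to its left, z up, the work surface at z = 0. Lengths are in m, angles in rad, forces in N, time in s.
With the tool pointing down it reaches from about 0.4 to 0.825 m from the base axis. Payload 7 kg.
Tool frame: the origin (TCP) lies at the very end of the fingers, on their centre line; the grasp point (between the pads) lies manip.tcp_to_grasp behind it (manip.tcp_to_grasp is the distance from the TCP to the grasp point, in m); x points along the fingers, y is the direction in which the jaws open and shut, and the axes are right-handed (so a half turn about x gives the same grasp; the last joint's range is limited). The gripper opens to 88 mm and grips with 3 to 60 N. Pads are 19 mm wide; open, the fingers measure 130 mm over their backs; the gripper's body (78 mm by 193 mm) begins 47 mm behind the grasp point.
Start: joints at [-0.86, 0.359, 0.012, 0, -1.224, -0.288], TCP at [0.277, -0.616, 0.227] pointing down, gripper open.
Joint ranges: [-3.07, 3.07], [-1.43, 2.12], [-1.02, 1.25], [-3.03, 1.67], [-3.05, -0], [-3.03, 3.03]. Speed limits (rad/s): [2.39, 2.39, 3.01, 3.14, 3.14, 3.14].

## Interface

Orientations are given as a rotation vector (axis times angle).
In Python, from station import manip gives the robot as it stands.
- The arm moves only by the shell command python3 -m creep 'ROWS' [FORCE]. ROWS is JSON, a list of rows, each an object with "claw": the finger opening in m, from 0 to 0.0876; "translation": the shift along the tool's x, y, z in m, a list of three; "angular": the turn, a rotation vector about the tool's x, y, z in rad, a list of three. In form: [{"claw": claw, "translation": [x, y, z], "angular": [wx, wy, wz]}, ...]. A call has 1 to 5 rows; each row shifts and turns the pose as measured when the row begins, along the tool's axes as they then stand; what a row does not reach is not made up. A row lasts 1/12 s, in which the tool goes at most 41.7 mm and 7.16 degrees, less where a joint would pass 70% of its speed; a pose out of reach is approached as far as the arm can. A call with a gripper value outside its range is refused whole. The fingers move at their own pace and stop on an object; FORCE is the grip in N (left out, the last holds). Time passes only in rows, so rows that do not move let the fingers close. It gives the time, the measured TCP pose, the force and the opening at its end, in the units of the state.
- manip.observe(): the state, without advancing time (a new reading comes with each control period).
- manip.grab_frame(name): name is "side" or "top"; returns a dict with "pixels" (480x640x3 uint8, red, green, blue), "camera_matrix" (3x3 intrinsics, pixels), "k1" (the pictures are not rectified: a ray, as slopes to the right and down, at radius r is drawn at 1 + k1 r^2 times it, then the intrinsics apply), "rvec" (rotation vector, rad) and "tvec" (3), from world to camera coordinates, as OpenCV has them. Camera axes: x right, y down, z forward; pixel columns grow to the right and rows downward; lengths in m; the calibration is good to about 2 mm. A picture is of the moment at which its call begins. There is no depth.
- manip.job_done(): hands the job in, once; it reports no verdict.
The state is a dict: "clock": time; "qpos": joint angles; "qvel": joint speeds; "joint_torque": joint torques, N m; "ee_pos": TCP position; "tool_rot": TCP orientation; "contact_force": force on the tool from outside, world axes, zero at the start; "wrist_torque": the same for the moment, N m; "opening": finger opening in m.
Only numpy, scipy, OpenCV 4.12 (cv2) and the standard library are available. Lean on these libraries where they do the work, as an engineer would, in place of code of your own. Each camera call takes 0.05 s, during which the arm holds its last target.

## Task

With the fingertips, push the studs on the rim of the seasoning carousel and turn it steadily until the square salt caddy stands at the front, right behind the arrow of the tongue that sticks out from under the disc. Do not touch, lift or upset the caddy or the round tins riding on the carousel, leave everything else on the table where it is, and finish with the carousel at rest and the hand clear of it.

Things in the scene. Friction and masses are not known exactly. Their poses are not given: they have to be found in the camera images.
- carousel: Turning part of a seasoning carousel: flat wooden disc, 270 mm across, 18 mm thick, top 40 mm above the table; a bare hub post (24 mm diameter, 50 mm tall) in the middle. Origin on the turning axis at the disc's underside, z up, x towards the square caddy's holder. Turns both ways without stops, needs 1 to 3 N at a stud, stays where left. Five holders (low steel rings, 65 mm inside, 10 mm high) every 72 deg.
- stud (a point): Top of one of five upright steel finger studs on the disc's rim: 16 mm diameter, 40 mm tall (from 40 to 80 mm above the table), on a circle of 122 mm radius about the turning axis. This one stands 36 degrees counterclockwise (from above) of the caddy's holder, the others at 72 degree steps from it, each midway in angle between two holders. Holder centres lie 66 mm from the axis.
- caddy_center (a point): Centre of the square salt caddy, the only square-sectioned container on the carousel: stainless steel with a white lid, 44 x 44 mm (lid 45 mm), 60 mm tall. Loose in its holder on the carousel with about 2 mm of play, at any yaw, its top 100 mm above the table; this point is 30 mm above its underside.
- plinth: The fixed dark foot under the carousel. Origin on the turning axis at the work surface; z up; its -x axis is the carousel's front: a flat black tongue (36 mm wide, its arrowhead 71 mm, 6 mm thick, lying on the table) reaches out along -x from under the disc and ends in an arrow point 200 mm from the axis.
- front_mark (a point): The point of the tongue's arrowhead, 200 mm from the turning axis and 6 mm above the work surface: it marks the front of the carousel.
- front_place (a point): The place where the centre of the caddy belongs: above the line from the turning axis to the arrow point, 66 mm from the axis, 70 mm above the work surface.
- tin1_center (a point): Centre of a round seasoning tin, stainless steel with a white domed lid, 53 mm diameter, 66 mm tall, standing loose in a holder on the carousel (underside 40 mm above the surface). Point half-way up. Bystander, rides along.
- tin2_center (a point): Centre of a round seasoning tin, stainless steel with a white flat lid, 53 mm diameter, 56 mm tall, standing loose in a holder on the carousel (underside 40 mm above the surface). Point half-way up. Bystander, rides along.
- tin3_center (a point): Centre of a round seasoning tin, stainless steel with a white domed lid, 50 mm diameter, 60 mm tall, standing loose in a holder on the carousel (underside 40 mm above the surface). Point half-way up. Bystander, rides along.
- tin4_center (a point): Centre of a round seasoning tin, stainless steel with a white flat lid, 51 mm diameter, 50 mm tall, standing loose in a holder on the carousel (underside 40 mm above the surface). Point half-way up. Bystander, rides along.
- bowl: White ceramic bowl, 120 mm across, 55 mm tall, on the table. Origin at its underside. Bystander.
- cup: Blue ceramic cup, 72 mm across, 75 mm tall, on the table. Origin at its underside. Bystander.
- bottle: Amber glass bottle, 60 mm diameter, 170 mm tall, on the table. Origin at its underside. Bystander.
- spatula: Spatula, 240 mm long, lying on the table along its x axis. Origin at its middle, underside. Bystander.
- pot: Open steel pot, 110 mm across, 70 mm tall, on the table. Origin at its underside. Bystander.
Things that resemble listed ones, but are neither listed nor needed, are in the scene too. What is shaped like the part that bears tin2_center but purple is not meant. What is shaped like the part that bears tin4_center but yellow is not meant.

How it is judged:
At the end, for the whole second after the job is handed in: The centre of the square caddy is within 15 mm (horizontally) of its front place behind the arrow (about 11 degrees of turn, the caddy's play included), the carousel is still, and the caddy and the four tins stand upright (within 0.15 rad) and down in their holders (within 6 mm) (horizontal distance between caddy_center and front_place below 0.015 m and angular speed of carousel below 0.05 rad/s and z of each of caddy_center, tin3_center in the frame of carousel below 0.054 m and angle between each of caddy_center, tin1_center, tin2_center, tin3_center, tin4_center's own z axis and vertical below 0.15 rad and z of tin1_center in the frame of carousel below 0.057 m and z of tin2_center in the frame of carousel below 0.052 m and z of tin4_center in the frame of carousel below 0.049 m); the robot touches nothing.
It fails at once if a tin or the square caddy is touched by the robot (more than 2 N) (contact force between any of the fingers, the arm and caddy above 2 N or contact force between any of the fingers, the arm and tin1 above 2 N or contact force between any of the fingers, the arm and tin2 above 2 N or contact force between any of the fingers, the arm and tin3 above 2 N or contact force between any of the fingers, the arm and tin4 above 2 N).
It fails at once if a tin or the caddy is lifted or tipped (not (z of caddy_center in the frame of carousel below 0.06 m and angle between caddy_center's own z axis and vertical below 0.15 rad) or not (z of tin1_center in the frame of carousel below 0.063 m and angle between tin1_center's own z axis and vertical below 0.15 rad) or not (z of tin2_center in the frame of carousel below 0.058 m and angle between tin2_center's own z axis and vertical below 0.15 rad) or not (z of tin3_center in the frame of carousel below 0.06 m and angle between tin3_center's own z axis and vertical below 0.15 rad) or not (z of tin4_center in the frame of carousel below 0.055 m and angle between tin4_center's own z axis and vertical below 0.15 rad)).
It fails at once if the carousel is spun faster than 3 rad/s (angular speed of carousel above 3 rad/s).
It fails at once if something else on the table is moved by more than 30 mm (distance of any of bowl, cup, bottle, spatula, pot from where it was at the start of the episode above 0.03 m).
It also fails if it takes over 48 s, if anything falls off the work surface, if the arm or the gripper's body presses on something with over 40 N, if the wrist force passes 120 N, or if a joint passes its speed limit or range.

## Working session

There is one attempt and no reset: what is moved stays moved. The work goes in short steps, Python scripts to look and compute and a shell command to move; the robot and the scene stay as the last step left them, time stands still between calls to the robot, and variables do not carry over. Pictures are saved under pics/ and viewed, and the job is handed in when it is done.

```bash
mkdir -p pics; ls
cat > h.py <<'E'
from station import manip
import numpy as np, cv2
def grab(n,fn=None):
    f=manip.grab_frame(n)
    if fn: cv2.imwrite('pics/'+fn,f['pixels'][:,:,::-1])
    np.savez('cal_%s.npz'%n,**{k:np.array(v) for k,v in f.items()})
    return f
def load(n):
    return dict(np.load('cal_%s.npz'%n))
def dist(f): return np.array([float(f['k1']),0,0,0,0])
def proj(f,P):
    return cv2.projectPoints(np.array(P,float).reshape(-1,3),np.array(f['rvec']),np.array(f['tvec']),np.array(f['camera_matrix']),dist(f))[0].reshape(-1,2)
def plane(f,uv,z):
    n=cv2.undistortPoints(np.array(uv,float).reshape(-1,1,2),np.array(f['camera_matrix']),dist(f)).reshape(-1,2)
    R=cv2.Rodrigues(np.array(f['rvec'],float))[0]; t=np.array(f['tvec'],float).ravel()
    d=np.c_[n,np.ones(len(n))]@R; c=-R.T@t
    return c+d*((z-c[2])/d[:,2])[:,None]
E
python3 - <<'E'
from h import *
for n in('top','side'):
    f=grab(n,n+'0.png'); R=cv2.Rodrigues(np.array(f['rvec']))[0]; print(n,f['k1'],-R.T@np.array(f['tvec']))
s=manip.observe(); print(s); print(manip.tcp_to_grasp); print(cv2.Rodrigues(np.array(s['tool_rot']))[0].round(3))
E
```

```text
pics
top -0.05356328540572703 [ 0.4506751  -0.01754824  1.17486477]
side 0.03548418085416152 [ 0.42152245 -1.23252484  1.37354367]
{'clock': 0.1, 'qpos': array([-8.59940767e-01,  3.59299261e-01,  1.11708448e-02, -3.25675988e-04,
       -1.22410065e+00, -2.88118619e-01]), 'qvel': array([ 0.00160032, -0.0024175 ,  0.00233539,  0.00196976,  0.00058755,
        0.00035747]), 'joint_torque': array([-1.90005303e-03, -5.84163702e+01,  2.93752474e+01,  7.01560020e+00,
        1.01840735e-02, -4.66135725e-05]), 'ee_pos': array([ 0.27674084, -0.61518827,  0.2257325 ]), 'tool_rot': array([-0.3303914 ,  1.54567831,  0.33261101]), 'contact_force': array([-0.21247462, -0.36650506,  0.20143305]), 'wrist_torque': array([ 0.00452272, -0.00865857,  0.0091037 ]), 'opening': 0.08752459482506429}
0.0188
[[-0.001 -0.41   0.912]
 [ 0.001  0.912  0.41 ]
 [-1.     0.001 -0.   ]]
```

View pics/top0.png

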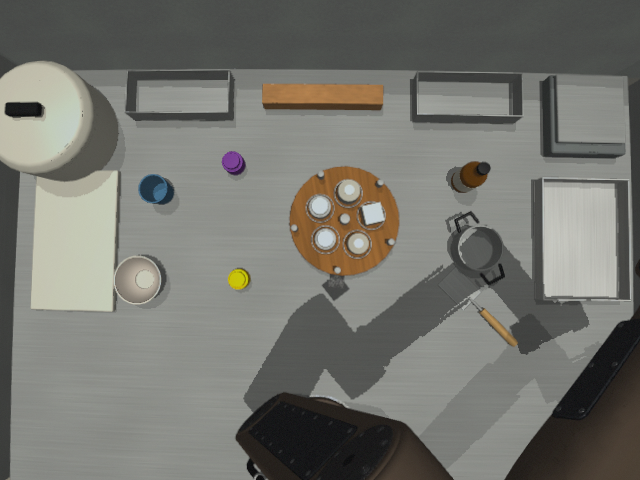

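View pics/side0.png

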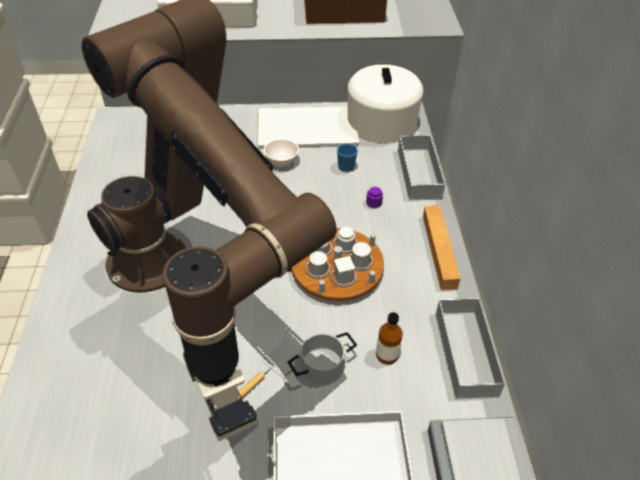

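The top view shows the disc around (345,220), the tongue at (336,288) towards the robot, the square caddy at (373,214) and the studs at (321,174), (380,182), (391,241), (337,270) and (294,227). The caddy needs roughly a quarter turn clockwise. Next I'll measure this accurately.

Run:
```python
from h import *
f=load('top'); im=f['pixels']
x0,y0,x1,y1=275,150,415,310
c=cv2.resize(im[y0:y1,x0:x1],None,fx=4,fy=4,interpolation=cv2.INTER_CUBIC)
c=c[:,:,::-1][:600]; cv2.imwrite('pics/crop0.png',c)
hsv=cv2.cvtColor(im,cv2.COLOR_RGB2HSV)
m=((hsv[...,0]<20)&(hsv[...,1]>110)&(hsv[...,2]>60)).astype(np.uint8)
m[:150]=0;m[300:]=0;m[:,:280]=0;m[:,410:]=0
cs,_=cv2.findContours(m,cv2.RETR_EXTERNAL,cv2.CHAIN_APPROX_NONE)
k=max(cs,key=cv2.contourArea); h=cv2.convexHull(k)[:,0]
P=plane(f,h,0.040)[:,:2]
A=np.c_[2*P,np.ones(len(P))]; s=np.linalg.lstsq(A,(P**2).sum(1),rcond=None)[0]
C=s[:2]; print('disc',C,'r',np.sqrt(s[2]+C@C))
pts=np.array([(321,174),(380,182),(391,241),(337,270),(294,227)])
S=plane(f,pts,.08)[:,:2]-C
print('studs r',np.linalg.norm(S,axis=1),'ang',np.degrees(np.arctan2(S[:,1],S[:,0])))
# dark tongue
d=((im.max(2)<75)).astype(np.uint8); d[:268]=0;d[305:]=0;d[:,:310]=0;d[:,365:]=0
cs,_=cv2.findContours(d,cv2.RETR_EXTERNAL,cv2.CHAIN_APPROX_NONE)
for k in cs:
  if cv2.contourArea(k)>30: print(cv2.contourArea(k),k[:,0].min(0),k[:,0].max(0), k[k[:,0,1].argmax(),0])
# white square lid
w=((hsv[...,1]<25)&(hsv[...,2]>200)).astype(np.uint8)
w[:150]=0;w[280:]=0;w[:,:290]=0;w[:,400:]=0
cs,_=cv2.findContours(w,cv2.RETR_EXTERNAL,cv2.CHAIN_APPROX_NONE)
for k in cs:
  if cv2.contourArea(k)>60:
    M=cv2.moments(k);p=(M['m10']/M['m00'],M['m01']/M['m00']);q=plane(f,[p],.1)[0,:2]-C
    print(cv2.contourArea(k),p,np.linalg.norm(q),np.degrees(np.arctan2(q[1],q[0])))
```

```text
disc [ 0.55674996 -0.05719987] r 0.1330447646386437
studs r [0.1198539  0.12118038 0.12144329 0.12226147 0.12059052] ang [  28.38200695  -43.23507142 -114.89287331  172.6377077   100.36213248]
155.5 [323 281] [347 299] [333 299]
152.0 (325.04276315789474, 238.1546052631579) 0.06566287560524978 136.9410175785267
274.5 (372.7802064359441, 212.7237401335762) 0.06595481152781661 -78.86580543215139
159.5 (319.2884012539185, 205.24346917450364) 0.06581147039630275 64.53383710911602
```

View pics/crop0.png

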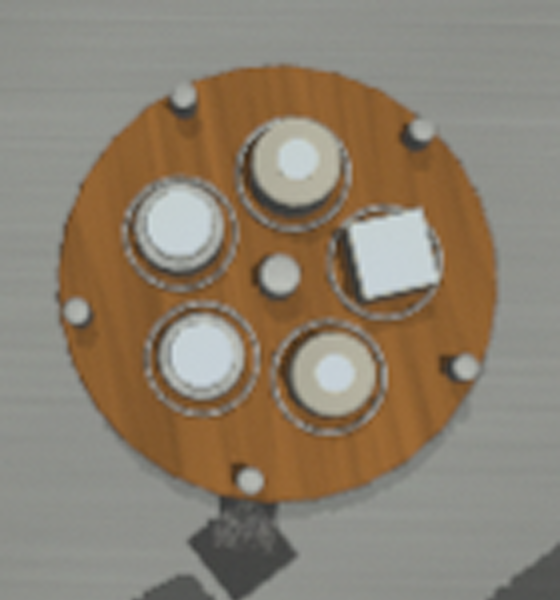

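```bash
cat >> h.py <<'E'
def to(goal,yaw):
    "remaining shift in tool axes (at present) and turn about x [deg] for tool-y heading yaw"
    s=manip.observe(); R=cv2.Rodrigues(np.array(s['tool_rot']))[0]
    phi=np.degrees(np.arctan2(R[1,1],R[0,1])); d=(yaw-phi+180)%360-180
    print('t',round(s['clock'],2),'pos',np.round(s['ee_pos'],4),'yaw',round(phi,1),'tilt',R[:,0].round(3),'F',np.round(s['contact_force'],1),'open',round(s['opening'],4))
    print('shift',np.round(R.T@(np.array(goal)-s['ee_pos']),4),'wx rad',round(-np.radians(d),3))
E
python3 - <<'E'
from h import *
f=load('top'); C=np.array([.55675,-.0572])
cr=lambda u,v:(275+u/4-.375,150+v/4-.375)
for n,p in (('tip',cr(237,600)),('wideL',cr(188,545)),('wideR',cr(297,555))):
    q=plane(f,[p],.006)[0,:2]; print(n,q,np.linalg.norm(q-C),np.degrees(np.arctan2(*(q-C)[::-1])))
a=plane(f,[cr(188,545),cr(297,555)],.006)[:,:2];print('width',np.linalg.norm(a[0]-a[1]),'front normal ang',np.degrees(np.arctan2(*(a.mean(0)-C)[::-1])))
for n,p,z in(('hub',cr(282,267),.09),('bottlecap',(483,168),.17),('pot',(475,248),.07),('spat',(490,318),.01)): print(n,plane(f,[p],z)[0])
T=C+.125*np.array([np.cos(np.radians(-43.4)),np.sin(np.radians(-43.4))]);print(T)
to([*T,.227],-43.4-90)
im=cv2.resize(f['pixels'][265:310,305:370,::-1],None,fx=10,fy=10,interpolation=cv2.INTER_CUBIC)
cv2.imwrite('pics/tongue.png',cv2.convertScaleAbs(im,alpha=1.5))
E
```

```text
tip [ 0.36042407 -0.03648652] 0.19741560364589716 173.97725781745382
wideL [ 0.39414403 -0.00531203] 0.17068410209135634 162.3019874390131
wideR [ 0.38911372 -0.07352091] 0.16842890193529775 -174.4392630959147
width 0.06839411582633095 front normal ang 173.8529436506322
hub [ 0.5610299  -0.05842165  0.09      ]
bottlecap [ 0.66362748 -0.35458324  0.17      ]
pot [ 0.49269881 -0.36837024  0.07      ]
spat [ 0.32131506 -0.42560019  0.01      ]
[ 0.64757183 -0.14308594]
t 0.1 pos [ 0.2767 -0.6152  0.2257] yaw 114.2 tilt [-0.001  0.001 -1.   ] F [-0.2 -0.4  0.2] open 0.0875
shift [-0.0009  0.2785  0.5318] wx rad -1.961
```

View pics/tongue.png

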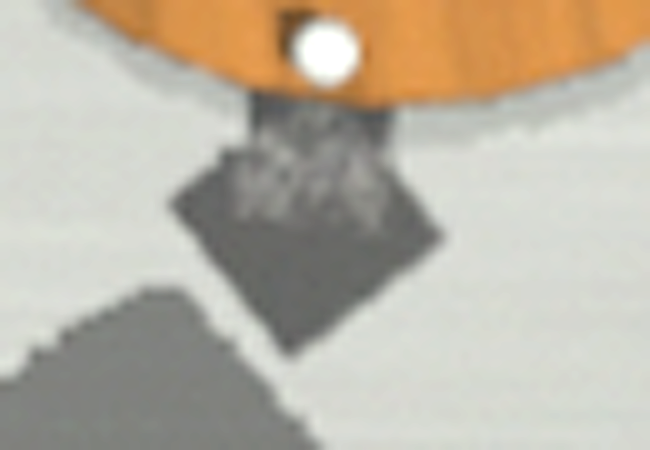

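```bash
for i in 1; do :; done; python3 -m creep '[{"claw":0.034,"translation":[0,0.018,0.035],"angular":[0,0,0]},{"claw":0.034,"translation":[0,0.018,0.035],"angular":[0,0,0]},{"claw":0.034,"translation":[0,0.018,0.035],"angular":[0,0,0]},{"claw":0.034,"translation":[0,0.018,0.035],"angular":[0,0,0]},{"claw":0.034,"translation":[0,0.018,0.035],"angular":[0,0,0]}]' 
python3 -m creep '[{"claw":0.034,"translation":[0,0.018,0.035],"angular":[0,0,0]},{"claw":0.034,"translation":[0,0.018,0.035],"angular":[0,0,0]},{"claw":0.034,"translation":[0,0.018,0.035],"angular":[0,0,0]},{"claw":0.034,"translation":[0,0.018,0.035],"angular":[0,0,0]},{"claw":0.034,"translation":[0,0.018,0.035],"angular":[0,0,0]}]'
python3 - <<'E'
from h import *
to([.6476,-.1431,.227],-133.4)
E
```

```text
clock: 0.52
ee_pos: [0.3973, -0.461, 0.2213]
tool_rot: [-0.317, 1.552, 0.327]
contact_force: [1.0, -0.7, -0.3]
opening: 0.0599
clock: 0.93
ee_pos: [0.5252, -0.2994, 0.2201]
tool_rot: [-0.315, 1.554, 0.328]
contact_force: [0.6, -1.6, 0.4]
opening: 0.0346
t 0.93 pos [ 0.5252 -0.2994  0.2201] yaw 113.5 tilt [-0.008  0.007 -1.   ] F [ 0.6 -1.6  0.4] open 0.0346
shift [-0.0069  0.0947  0.1745] wx rad -1.975
```

```bash
python3 -m creep '[{"claw":0.034,"translation":[0,0.019,0.035],"angular":[0,0,0]},{"claw":0.034,"translation":[0,0.019,0.035],"angular":[0,0,0]},{"claw":0.034,"translation":[0,0.019,0.035],"angular":[0,0,0]},{"claw":0.034,"translation":[0,0.019,0.035],"angular":[0,0,0]},{"claw":0.034,"translation":[0,0.019,0.035],"angular":[0,0,0]}]' 
python3 -m creep '[{"claw":0.034,"translation":[0,0,0],"angular":[-0.12,0,0]},{"claw":0.034,"translation":[0,0,0],"angular":[-0.12,0,0]},{"claw":0.034,"translation":[0,0,0],"angular":[-0.12,0,0]},{"claw":0.034,"translation":[0,0,0],"angular":[-0.12,0,0]},{"claw":0.034,"translation":[0,0,0],"angular":[-0.12,0,0]}]'
python3 -m creep '[{"claw":0.034,"translation":[0,0,0],"angular":[-0.12,0,0]},{"claw":0.034,"translation":[0,0,0],"angular":[-0.12,0,0]},{"claw":0.034,"translation":[0,0,0],"angular":[-0.12,0,0]},{"claw":0.034,"translation":[0,0,0],"angular":[-0.12,0,0]},{"claw":0.034,"translation":[0,0,0],"angular":[-0.12,0,0]}]'
python3 -m creep '[{"claw":0.034,"translation":[0,0,0],"angular":[-0.12,0,0]},{"claw":0.034,"translation":[0,0,0],"angular":[-0.12,0,0]},{"claw":0.034,"translation":[0,0,0],"angular":[-0.12,0,0]},{"claw":0.034,"translation":[0,0,0],"angular":[-0.12,0,0]},{"claw":0.034,"translation":[0,0,0],"angular":[-0.12,0,0]}]'
python3 - <<'E'
from h import *
to([.6476,-.1431,.15],-133.4)
E
```

```text
clock: 1.35
ee_pos: [0.6511, -0.1334, 0.219]
tool_rot: [-0.314, 1.556, 0.329]
contact_force: [-0.5, -1.3, -0.0]
opening: 0.0338
clock: 1.77
ee_pos: [0.6555, -0.123, 0.2139]
tool_rot: [-0.792, 1.428, 0.817]
contact_force: [0.3, -0.0, 0.0]
opening: 0.0336
clock: 2.18
ee_pos: [0.6542, -0.1221, 0.2106]
tool_rot: [-1.254, 1.177, 1.292]
contact_force: [-0.5, -0.2, 0.5]
opening: 0.0341
clock: 2.6
ee_pos: [0.6527, -0.1219, 0.2077]
tool_rot: [-1.684, 0.788, 1.738]
contact_force: [1.0, 0.8, 0.6]
opening: 0.0341
t 2.6 pos [ 0.6527 -0.1219  0.2077] yaw -139.3 tilt [-0.027  0.009 -1.   ] F [1.  0.8 0.6] open 0.0341
shift [ 0.0576  0.0168 -0.0142] wx rad -0.103
```

```bash
cat >> h.py <<'E'
def to(goal,yaw):
    s=manip.observe(); R=cv2.Rodrigues(np.array(s['tool_rot']))[0]
    phi=np.degrees(np.arctan2(R[1,1],R[0,1])); a=np.radians(yaw)
    y=np.array([np.cos(a),np.sin(a),0]);x=np.array([0,0,-1.]);G=np.c_[x,y,np.cross(x,y)]
    print('t',round(s['clock'],2),'pos',np.round(s['ee_pos'],4),'yaw',round(phi,1),'F',np.round(s['contact_force'],1),'open',round(s['opening'],4),'q6',round(s['qpos'][5],2))
    print('shift',np.round(R.T@(np.array(goal)-s['ee_pos']),4),'rot',np.round(cv2.Rodrigues(R.T@G)[0].ravel(),3))
E
python3 - <<'E'
from h import *
to([.6476,-.1431,.15],-133.4)
E
```

```text
t 2.6 pos [ 0.6527 -0.1219  0.2077] yaw -139.3 F [1.  0.8 0.6] open 0.0341 q6 0.61
shift [ 0.0576  0.0168 -0.0142] rot [-0.103  0.025 -0.014]
```

```bash
python3 -m creep '[{"claw":0.034,"translation":[0.01,0.008,-0.007],"angular":[-0.1,0.025,-0.014]},{"claw":0.034,"translation":[0.02,0.008,-0.007],"angular":[0,0,0]},{"claw":0.034,"translation":[0.02,0,0],"angular":[0,0,0]},{"claw":0.034,"translation":[0,0,0],"angular":[0,0,0]}]'
python3 - <<'E'
from h import *
to([.6476,-.1431,.11],-133.4)
f=grab('top','top1.png'); print(proj(f,[[.6476,-.1431,.08]]))
im=cv2.resize(f['pixels'][130:310,265:465,::-1],None,fx=3,fy=3,interpolation=cv2.INTER_CUBIC);cv2.imwrite('pics/crop1.png',im)
E
```

```text
clock: 2.93
ee_pos: [0.6505, -0.1431, 0.1557]
tool_rot: [-1.787, 0.697, 1.785]
contact_force: [-1.2, 1.0, -1.2]
opening: 0.0342
t 2.93 pos [ 0.6505 -0.1431  0.1557] yaw -132.7 F [-1.2  1.  -1.2] open 0.0342 q6 0.75
shift [0.0457 0.002  0.0021] rot [ 0.012 -0.001  0.002]
[[381.23168533 180.94538402]]
```

View pics/crop1.png

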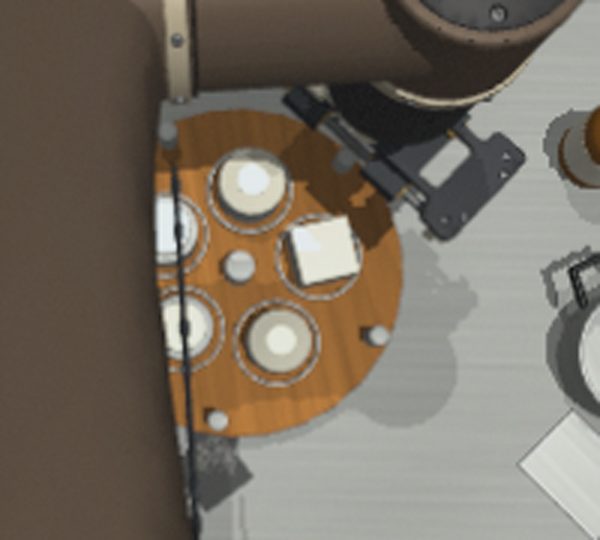

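The picture shows the hand's long axis tangential to the rim, with the stud at crop (345,160) next to the fingers and the carousel undisturbed. I'll lower the hand in two stages.

```bash
python3 -m creep '[{"claw":0.034,"translation":[0.02,0.002,0.002],"angular":[0.01,0,0]},{"claw":0.034,"translation":[0.02,0,0],"angular":[0,0,0]},{"claw":0.034,"translation":[0,0,0],"angular":[0,0,0]}]'
python3 - <<'E'
from h import *
to([.6476,-.1431,.059],-133.4)
f=grab('side','side1.png')
p=proj(f,[[.6445,-.141,.08]])[0];print(p)
u,v=p.astype(int);im=cv2.resize(f['pixels'][v-50:v+50,u-60:u+60,::-1],None,fx=6,fy=6,interpolation=cv2.INTER_CUBIC);cv2.imwrite('pics/crop2.png',im)
E
```

```text
clock: 3.23
ee_pos: [0.6508, -0.1436, 0.1206]
tool_rot: [-1.786, 0.705, 1.772]
contact_force: [-0.3, -0.0, -0.4]
opening: 0.0344
t 3.23 pos [ 0.6508 -0.1436  0.1206] yaw -133.3 F [-0.3 -0.  -0.4] open 0.0344 q6 0.74
shift [0.0615 0.0021 0.0031] rot [ 0.002 -0.006  0.004]
[370.20119915 272.71206439]
```

View pics/crop2.png

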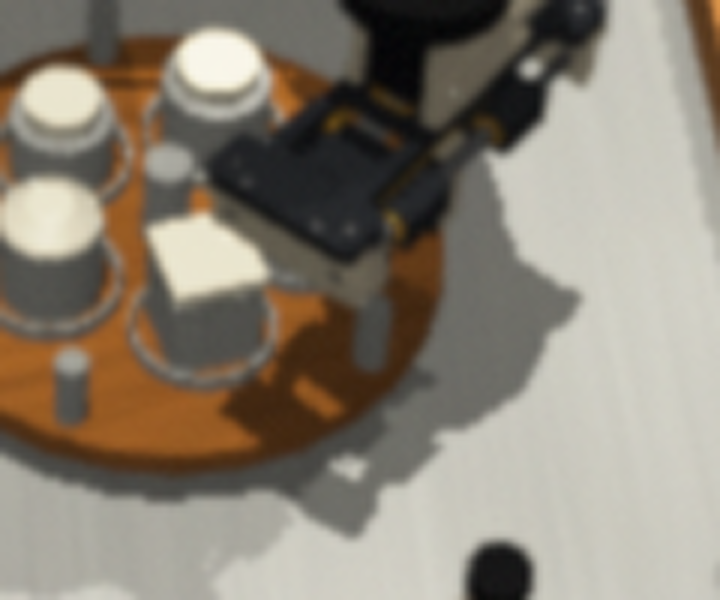

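Run:
```python
from h import *
f=load('side'); s=manip.observe(); R=cv2.Rodrigues(np.array(s['tool_rot']))[0]
u0,v0=370-60,272-50
im=cv2.imread('pics/crop2.png')
def d(pts,c):
    q=(proj(f,[s['ee_pos']+R@np.array(p) for p in pts])-[u0,v0]+.5)*6
    cv2.polylines(im,[q.astype(int)],True,c,1)
for sg in(1,-1):
    for x in (0,-.066): d([(x,sg*.017,-.0095),(x,sg*.038,-.0095),(x,sg*.038,.0095),(x,sg*.017,.0095)],(0,255,0) if x==0 else (0,255,255))
d([(-.066,-.0965,-.039),(-.066,.0965,-.039),(-.066,.0965,.039),(-.066,-.0965,.039)],(0,0,255))
cv2.imwrite('pics/ov.png',im)
```

```text
(no output)
```

View pics/ov.png

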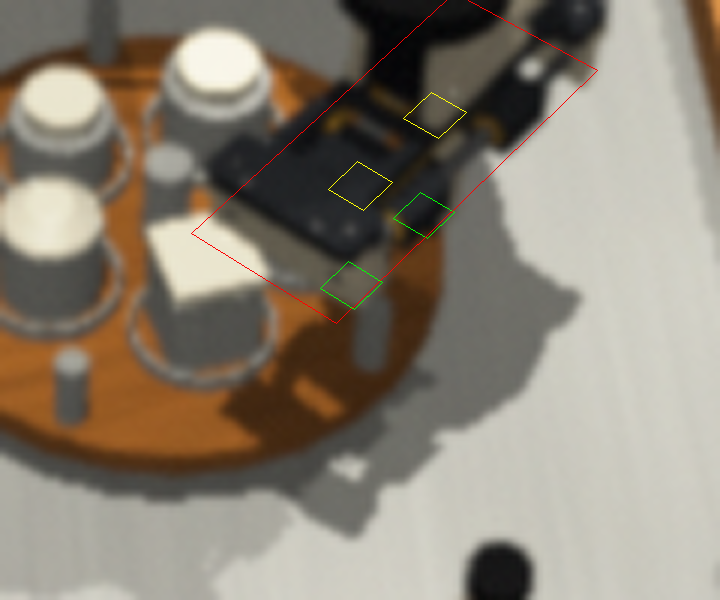

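The drawn fingertips bracket the stud, and the body will clear the tin tops by about 19 mm. I'll descend.

```bash
python3 -m creep '[{"claw":0.034,"translation":[0.015,0.002,0.003],"angular":[0,-0.006,0.004]},{"claw":0.034,"translation":[0.015,0,0.001],"angular":[0,0,0]},{"claw":0.034,"translation":[0,0,0],"angular":[0,0,0]}]'
python3 - <<'E'
from h import *
to([.6476,-.1431,.059],-133.4)
E
```

```text
clock: 3.53
ee_pos: [0.6511, -0.1424, 0.0975]
tool_rot: [-1.788, 0.703, 1.772]
contact_force: [-0.6, 0.8, -0.2]
opening: 0.0338
t 3.53 pos [ 0.6511 -0.1424  0.0975] yaw -133.2 F [-0.6  0.8 -0.2] open 0.0338 q6 0.74
shift [0.0384 0.0031 0.0023] rot [ 0.003 -0.007  0.005]
```

```bash
python3 -m creep '[{"claw":0.034,"translation":[0.0,0.006,0.004],"angular":[0,-0.01,0.006]},{"claw":0.034,"translation":[0.016,0.002,0.001],"angular":[0,0,0]},{"claw":0.034,"translation":[0.016,0.001,0.001],"angular":[0,0,0]},{"claw":0.034,"translation":[0.006,0,0],"angular":[0,0,0]}]'
python3 - <<'E'
from h import *
to([.6476,-.1431,.059],-133.4)
E
```

```text
clock: 3.87
ee_pos: [0.6439, -0.1452, 0.0668]
tool_rot: [-1.786, 0.701, 1.777]
contact_force: [-1.0, -0.4, -1.0]
opening: 0.0339
t 3.87 pos [ 0.6439 -0.1452  0.0668] yaw -133.1 F [-1.  -0.4 -1. ] open 0.0339 q6 0.75
shift [ 0.0078 -0.004  -0.0012] rot [ 0.005 -0.004  0.004]
```

```bash
python3 -m creep '[{"claw":0.034,"translation":[0.007,0.002,0],"angular":[0,0,0]},{"claw":0.034,"translation":[0.0,0.005,0],"angular":[0.03,0,0]},{"claw":0.034,"translation":[0,0.006,0],"angular":[0.04,0,0]},{"claw":0.034,"translation":[0,0.006,0],"angular":[0.05,0,0]}]'
cat >> h.py <<'E'
def arc():
    "where the hand is round the axis; target heading = tangential"
    C=np.array([.5575,-.0575]); s=manip.observe(); d=s['ee_pos'][:2]-C
    a=np.degrees(np.arctan2(d[1],d[0])); print('hand r',np.linalg.norm(d).round(4),'ang',a.round(1))
    to([*(C+.125*d/np.linalg.norm(d)),.059],a-90)
E
python3 -c "
from h import *
arc()"
```

```text
clock: 4.2
ee_pos: [0.6318, -0.1586, 0.062]
tool_rot: [-1.704, 0.793, 1.692]
contact_force: [0.3, 1.5, -1.1]
opening: 0.0342
hand r 0.1255 ang -53.7
t 4.2 pos [ 0.6318 -0.1586  0.062 ] yaw -140.2 F [ 0.3  1.5 -1.1] open 0.0342 q6 0.64
shift [ 0.003  -0.      0.0005] rot [ 0.06  -0.004  0.006]
```

```bash
python3 -m creep '[{"claw":0.034,"translation":[0.002,0.0075,0.0004],"angular":[0.08,-0.002,0.004]},{"claw":0.034,"translation":[0,0.0075,0.0004],"angular":[0.07,0,0]},{"claw":0.034,"translation":[0,0.0075,0.0004],"angular":[0.07,0,0]},{"claw":0.034,"translation":[0,0.0075,0.0004],"angular":[0.07,0,0]},{"claw":0.034,"translation":[0,0.0075,0.0004],"angular":[0.07,0,0]}]'
python3 -c "
from h import *
arc()"
```

```text
clock: 4.62
ee_pos: [0.6014, -0.1773, 0.0654]
tool_rot: [-1.441, 1.039, 1.424]
contact_force: [1.8, 1.4, -0.8]
opening: 0.0337
hand r 0.1276 ang -69.9
t 4.62 pos [ 0.6014 -0.1773  0.0654] yaw -162.2 F [ 1.8  1.4 -0.8] open 0.0337 q6 0.29
shift [0.0064 0.0002 0.0026] rot [-0.041 -0.004  0.011]
```

```bash
python3 -m creep '[{"claw":0.034,"translation":[0.005,0.0075,0.002],"angular":[0.01,-0.004,0.008]},{"claw":0.034,"translation":[0.002,0.0075,0.0006],"angular":[0.06,0,0]},{"claw":0.034,"translation":[0.001,0.0075,0.0006],"angular":[0.06,0,0]},{"claw":0.034,"translation":[0.001,0.0075,0.0006],"angular":[0.06,0,0]},{"claw":0.034,"translation":[0.001,0.0075,0.0006],"angular":[0.06,0,0]}]'
python3 -c "
from h import *
arc()
f=grab('top','top2.png')
cv2.imwrite('pics/crop3.png',cv2.resize(f['pixels'][130:310,265:465,::-1],None,fx=3,fy=3,interpolation=cv2.INTER_CUBIC))"
```

```text
clock: 5.03
ee_pos: [0.5675, -0.1833, 0.0607]
tool_rot: [-1.253, 1.174, 1.235]
contact_force: [2.3, -0.4, 1.6]
opening: 0.034
hand r 0.1262 ang -85.5
t 5.03 pos [ 0.5675 -0.1833  0.0607] yaw -177.1 F [ 2.3 -0.4  1.6] open 0.034 q6 0.04
shift [0.0017 0.0001 0.0012] rot [-0.029 -0.001  0.014]
```

View pics/crop3.png

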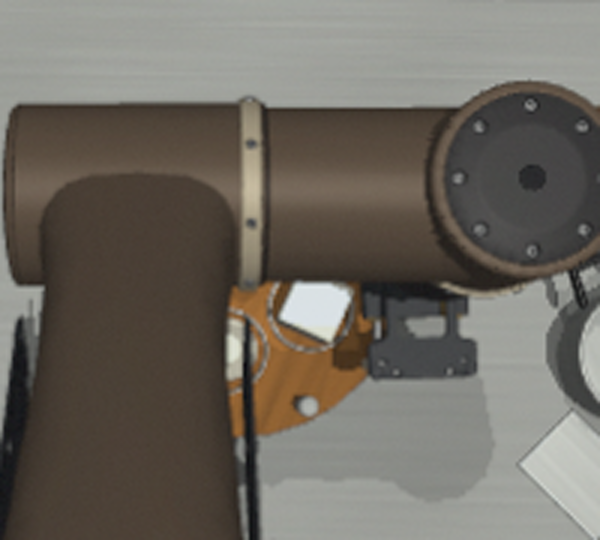

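The carousel turns with the stud, and the caddy is now at crop (315,310). I'll keep going.

```bash
python3 -m creep '[{"claw":0.034,"translation":[0.002,0.0075,0.0014],"angular":[0.02,0,0.01]},{"claw":0.034,"translation":[0.001,0.0075,0.0007],"angular":[0.06,0,0]},{"claw":0.034,"translation":[0.001,0.0075,0.0007],"angular":[0.06,0,0]},{"claw":0.034,"translation":[0.001,0.0075,0.0007],"angular":[0.06,0,0]},{"claw":0.034,"translation":[0.001,0.0075,0.0007],"angular":[0.06,0,0]}]'
python3 -c "
from h import *
arc()"
```

```text
clock: 5.5
ee_pos: [0.5329, -0.179, 0.0583]
tool_rot: [-1.058, 1.293, 1.043]
contact_force: [1.3, -2.2, 1.7]
opening: 0.0341
hand r 0.1239 ang -101.4
t 5.5 pos [ 0.5329 -0.179   0.0583] yaw 167.9 F [ 1.3 -2.2  1.7] open 0.0341 q6 -0.24
shift [-0.0007 -0.     -0.0011] rot [-0.012  0.001  0.012]
```

```bash
python3 -m creep '[{"claw":0.034,"translation":[0,0.0075,-0.001],"angular":[0.05,0,0.01]},{"claw":0.034,"translation":[0,0.0075,0.0004],"angular":[0.06,0,0]},{"claw":0.034,"translation":[0,0.0075,0.0004],"angular":[0.06,0,0]},{"claw":0.034,"translation":[0,0.0075,0.0004],"angular":[0.06,0,0]},{"claw":0.034,"translation":[0,0.0075,0.0004],"angular":[0.06,0,0]}]'
python3 -c "
from h import *
arc()"
```

```text
clock: 5.92
ee_pos: [0.499, -0.1673, 0.0603]
tool_rot: [-0.833, 1.402, 0.828]
contact_force: [1.7, -1.4, -1.8]
opening: 0.0344
hand r 0.1244 ang -118.0
t 5.92 pos [ 0.499  -0.1673  0.0603] yaw 151.1 F [ 1.7 -1.4 -1.8] open 0.0344 q6 -0.55
shift [ 0.0013 -0.     -0.0006] rot [-0.014  0.002  0.005]
```

```bash
python3 -m creep '[{"claw":0.034,"translation":[0.001,0.0075,-0.0005],"angular":[0.05,0,0.005]},{"claw":0.034,"translation":[0.001,0.0075,0.0004],"angular":[0.06,0,0]},{"claw":0.034,"translation":[0,0.0075,0.0004],"angular":[0.06,0,0]},{"claw":0.034,"translation":[0,0.0075,0.0004],"angular":[0.06,0,0]},{"claw":0.034,"translation":[0,0.006,0.0004],"angular":[0.05,0,0]}]'
python3 -c "
from h import *
arc()"
```

```text
clock: 6.33
ee_pos: [0.471, -0.1464, 0.0606]
tool_rot: [-0.614, 1.478, 0.613]
contact_force: [1.2, -1.0, -1.0]
opening: 0.0339
hand r 0.124 ang -134.2
t 6.33 pos [ 0.471  -0.1464  0.0606] yaw 135.0 F [ 1.2 -1.  -1. ] open 0.0339 q6 -0.88
shift [ 0.0016 -0.     -0.001 ] rot [-0.014  0.003  0.002]
```

```bash
python3 -m creep '[{"claw":0.034,"translation":[0.001,0.007,-0.0005],"angular":[0.04,0,0]},{"claw":0.034,"translation":[0.001,0.007,0.0004],"angular":[0.05,0,0]},{"claw":0.034,"translation":[0,0.006,0.0004],"angular":[0.05,0,0]},{"claw":0.034,"translation":[0,0.004,0.0003],"angular":[0.03,0,0]},{"claw":0.034,"translation":[0,0.002,0],"angular":[0.02,0,0]}]'
python3 -c "
from h import *
arc()
f=grab('top','top3.png')
cv2.imwrite('pics/crop4.png',cv2.resize(f['pixels'][130:310,265:465,::-1],None,fx=3,fy=3,interpolation=cv2.INTER_CUBIC))
f=grab('side','side3.png')
cv2.imwrite('pics/crop5.png',cv2.resize(f['pixels'][200:320,270:420,::-1],None,fx=4,fy=4,interpolation=cv2.INTER_CUBIC))"
```

```text
clock: 6.75
ee_pos: [0.4545, -0.1264, 0.0608]
tool_rot: [-0.468, 1.515, 0.465]
contact_force: [1.1, -0.8, -1.5]
opening: 0.0339
hand r 0.124 ang -146.2
t 6.75 pos [ 0.4545 -0.1264  0.0608] yaw 124.2 F [ 1.1 -0.8 -1.5] open 0.0339 q6 -1.12
shift [ 0.0018  0.     -0.001 ] rot [0.007 0.004 0.003]
```

View pics/crop4.png

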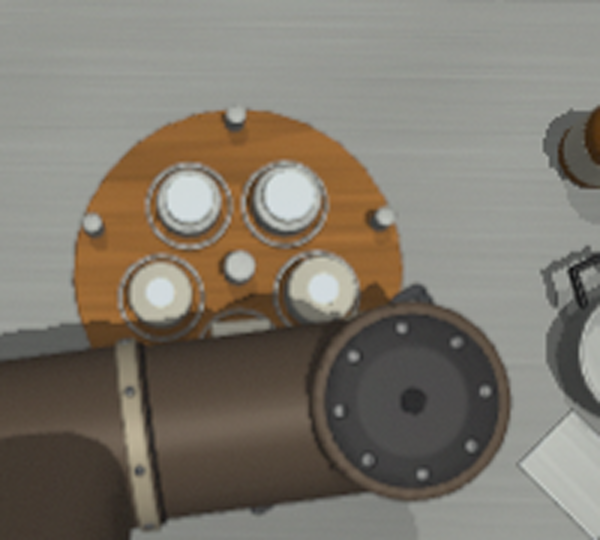

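View pics/crop5.png

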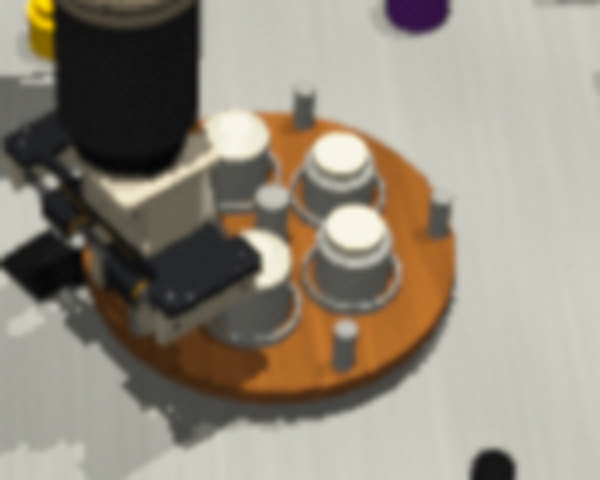

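Three studs show in the top crop at (236,116), (93,222) and (385,216). I'll measure the carousel angle from them.

```bash
cat >> h.py <<'E'
def studs(pts):
    f=load('top'); C=np.array([.5567,-.0572])
    S=plane(f,pts,.08)[:,:2]-C; a=np.degrees(np.arctan2(S[:,1],S[:,0])); print('r',np.linalg.norm(S,axis=1).round(4),'ang',a.round(1),'mod72',(a%72).round(1))
E
python3 -c "
from h import *
studs([(265+u/3-.33,130+v/3-.33) for u,v in [(236,116),(93,222),(385,216)]])
print('want',-150.1%72)"
```

```text
r [0.1199 0.1206 0.1216] ang [  2.   73.7 -69.8] mod72 [2.  1.7 2.2]
want 65.9
```

```bash
python3 -m creep '[{"claw":0.034,"translation":[0.001,0.005,-0.0005],"angular":[0.04,0,0]},{"claw":0.034,"translation":[0.001,0.005,0.0003],"angular":[0.04,0,0]},{"claw":0.034,"translation":[0,0.004,0.0003],"angular":[0.03,0,0]},{"claw":0.034,"translation":[0,0.003,0.0002],"angular":[0.03,0,0]},{"claw":0.034,"translation":[0,0,0],"angular":[0,0,0]}]'
python3 -c "
from h import *
arc()
f=grab('top','top4.png')
cv2.imwrite('pics/crop6.png',cv2.resize(f['pixels'][130:310,265:465,::-1],None,fx=3,fy=3,interpolation=cv2.INTER_CUBIC))"
```

```text
clock: 7.27
ee_pos: [0.4472, -0.1125, 0.0601]
tool_rot: [-0.365, 1.535, 0.361]
contact_force: [0.2, -1.5, 0.8]
opening: 0.0336
hand r 0.1233 ang -153.5
t 7.27 pos [ 0.4472 -0.1125  0.0601] yaw 116.5 F [ 0.2 -1.5  0.8] open 0.0336 q6 -1.29
shift [ 0.0011  0.     -0.0017] rot [0.    0.005 0.004]
```

View pics/crop6.png

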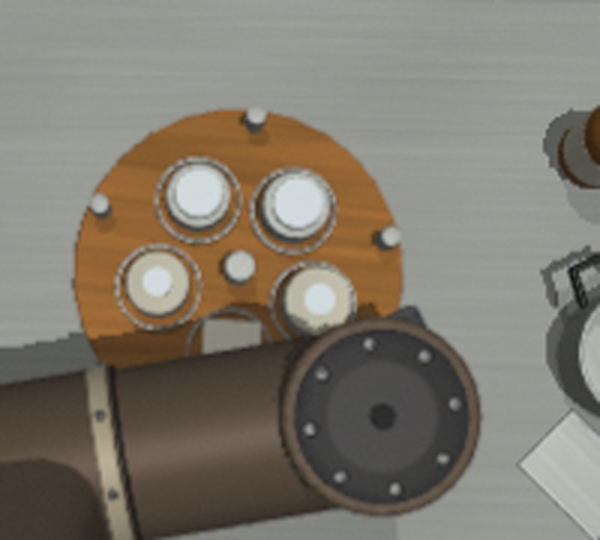

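```bash
python3 -c "
from h import *
studs([(265+u/3-.33,130+v/3-.33) for u,v in [(256,117),(100,204),(390,238)]])"
```

```text
r [0.1198 0.1206 0.1207] ang [ -5.6  66.4 -78.2] mod72 [66.4 66.4 65.8]
```

The mean stud angle is 66.2° (mod 72) against the wanted 65.9°, so it is on target. I'll centre the fingers off the stud and lift.

```bash
python3 -m creep '[{"claw":0.034,"translation":[0,-0.004,0],"angular":[0,0,0]},{"claw":0.034,"translation":[0,-0.004,0],"angular":[0,0,0]},{"claw":0.034,"translation":[0,0,0],"angular":[0,0,0]}]'
python3 -c "
from h import *
arc()"
```

```text
clock: 7.57
ee_pos: [0.452, -0.1206, 0.0605]
tool_rot: [-0.371, 1.533, 0.367]
contact_force: [-0.5, -0.4, 0.4]
opening: 0.0339
hand r 0.123 ang -149.1
t 7.57 pos [ 0.452  -0.1206  0.0605] yaw 117.0 F [-0.5 -0.4  0.4] open 0.0339 q6 -1.27
shift [ 0.0015 -0.0001 -0.002 ] rot [-0.068  0.005  0.004]
```

```bash
python3 -m creep '[{"claw":0.034,"translation":[-0.012,0,-0.001],"angular":[0,0,0]},{"claw":0.034,"translation":[-0.02,0,-0.001],"angular":[0,0,0]},{"claw":0.034,"translation":[-0.03,0,-0.001],"angular":[0,0,0]},{"claw":0.034,"translation":[-0.03,0,0],"angular":[0,0,0]},{"claw":0.034,"translation":[-0.03,0,0],"angular":[0,0,0]}]'
python3 -m creep '[{"claw":0.034,"translation":[-0.03,0,0],"angular":[0,0,0]},{"claw":0.034,"translation":[-0.02,0,0],"angular":[0,0,0]},{"claw":0.034,"translation":[0,0,0],"angular":[0,0,0]}]'
python3 -c "
from h import *
to([.35,-.45,.24],100)"
```

```text
clock: 7.98
ee_pos: [0.444, -0.124, 0.18]
tool_rot: [-0.37, 1.549, 0.37]
contact_force: [0.8, 1.0, -0.4]
opening: 0.0337
clock: 8.23
ee_pos: [0.4469, -0.1252, 0.2389]
tool_rot: [-0.373, 1.54, 0.369]
contact_force: [1.1, -0.8, -0.3]
opening: 0.0343
t 8.23 pos [ 0.4469 -0.1252  0.2389] yaw 117.1 F [ 1.1 -0.8 -0.3] open 0.0343 q6 -1.25
shift [-2.000e-04 -2.450e-01 -2.341e-01] rot [ 0.298 -0.002  0.002]
```

```bash
python3 -m creep '[{"claw":0.034,"translation":[0,-0.028,-0.026],"angular":[0,0,0]},{"claw":0.034,"translation":[0,-0.028,-0.026],"angular":[0,0,0]},{"claw":0.034,"translation":[0,-0.028,-0.026],"angular":[0,0,0]},{"claw":0.034,"translation":[0,-0.028,-0.026],"angular":[0,0,0]},{"claw":0.034,"translation":[0,-0.028,-0.026],"angular":[0,0,0]}]'
python3 -m creep '[{"claw":0.034,"translation":[0,-0.028,-0.026],"angular":[0,0,0]},{"claw":0.034,"translation":[0,-0.028,-0.026],"angular":[0,0,0]},{"claw":0.034,"translation":[0,-0.028,-0.026],"angular":[0,0,0]},{"claw":0.034,"translation":[0,-0.0,-0.0],"angular":[0,0,0]},{"claw":0.034,"translation":[0,-0.0,0],"angular":[0,0,0]}]'
python3 -c "
from h import *
f=grab('top','top5.png')"
```

```text
clock: 8.65
ee_pos: [0.3976, -0.3106, 0.2411]
tool_rot: [-0.385, 1.53, 0.38]
contact_force: [2.2, -0.0, -0.2]
opening: 0.034
clock: 9.07
ee_pos: [0.3613, -0.4339, 0.237]
tool_rot: [-0.379, 1.534, 0.379]
contact_force: [0.0, 0.7, -0.0]
opening: 0.0342
```

View pics/top5.png

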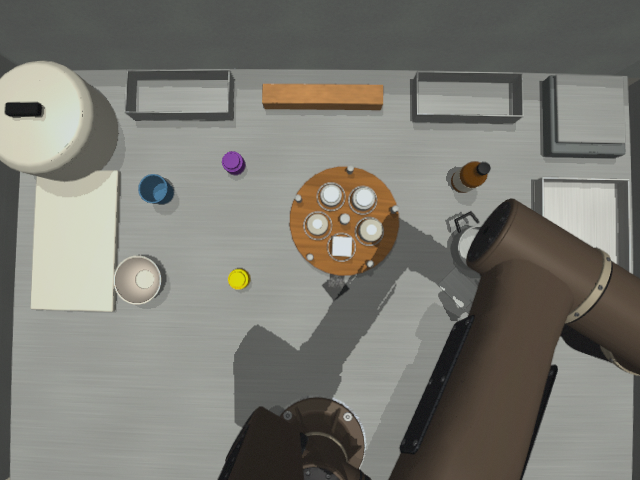

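```bash
python3 -c "
from h import *
f=load('top'); im=f['pixels']; C=np.array([.5567,-.0572]); hsv=cv2.cvtColor(im,cv2.COLOR_RGB2HSV)
w=((hsv[...,1]<25)&(hsv[...,2]>200)).astype(np.uint8)
w[:233]=0;w[265:]=0;w[:,:325]=0;w[:,360:]=0
cs,_=cv2.findContours(w,0,1);k=max(cs,key=cv2.contourArea);M=cv2.moments(k);p=(M['m10']/M['m00'],M['m01']/M['m00'])
q=plane(f,[p],.1)[0,:2];a=np.radians(173.9);F=C+.066*np.array([np.cos(a),np.sin(a)])
print(p,q,'front',F,'err',np.linalg.norm(q-F)); 
studs([(350,168.5),(298,198.5),(395,209.5),(370,264.5),(310,257.5)])
cv2.imwrite('pics/crop7.png',cv2.resize(im[150:305,270:420,::-1],None,fx=3.8,fy=3.8,interpolation=cv2.INTER_CUBIC))
f=grab('side','side5.png');print(manip.observe()['qvel'].round(3))"
```

```text
(341.67922374429224, 245.90239726027397) [ 0.49147818 -0.05105061] front [ 0.4910737  -0.05018657] err 0.0009540339303041076
r [0.1202 0.1197 0.1212 0.1234 0.1223] ang [  -5.6   67.3  -78.8 -150.1  139.4] mod72 [66.4 67.3 65.2 65.9 67.4]
[ 0.035 -0.023 -0.006 -0.003 -0.003 -0.009]
```

View pics/crop7.png

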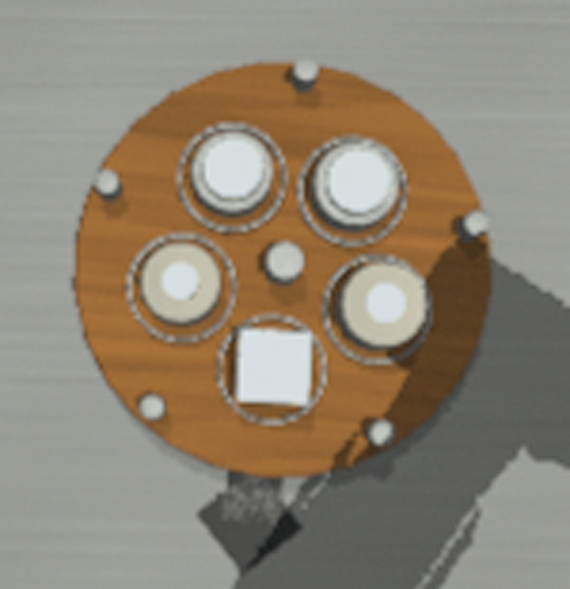

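View pics/side5.png

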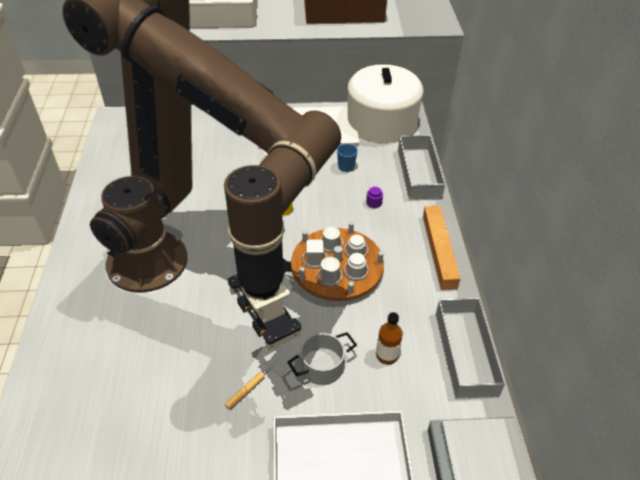

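The caddy at pixel (342,246) sits on the axis-to-arrow line, about 1 mm from its front place. Everything stands upright and the hand is clear, so I'll hand in.

```bash
python3 -c "
from station import manip
manip.job_done()"
```

```text
the job is handed in; nothing more can be done
```

The square caddy is at the front behind the arrow. I turned the carousel about 107° clockwise with the fingertips straddling one rim stud, then backed the fingers off, lifted straight up and drew the hand away. The job was handed in after about 9 s of the 48 s.

**Caddy position:** the top camera, after retreat, put the caddy about 1 mm from its front place (limit 15 mm). The stud angles average 66.4° (mod 72) against the wanted 65.9°. By eye they scatter by about ±1°.

**Containers and other things:** the caddy and all four tins looked upright in their holders. The bowl, cup, bottle, pot and spatula looked unmoved by eye in the before and after pictures; I did not measure them.

**Forces:** the force readings between moves stayed around 1–3 N while pushing.

**At rest:** I did not measure the carousel's speed. Its stud angles were the same before I released it and after I drew back. The hand was about 0.24 m above the table and clear of everything.

No check failed. The only disagreement was about 4 mm between the turning axis found from the disc's outline and from the hub post. I used the outline for the measurements.

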